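# Tip up the shoe rack's airing shelf and point out the shoe tree without a mate

### The arm

A 7-joint arm with a two-finger parallel gripper is mounted at the origin on the work surface. World frame = base frame: x ahead of the robot, y to its left, z up, the work surface at z = 0. Lengths are in mm, angles in rad, forces in N, time in s.
With the tool pointing down it reaches from about 400 to 875 mm from the base axis. Payload 4.4 kg.
Tool frame: the origin (TCP) lies midway between the tips of the shut fingers; the grasp point (between the pads) lies 19 mm behind it; z points along the fingers, y is the line along which they close (so a half turn about z gives the same grasp; the last joint's range is limited). The gripper opens to 85 mm and grips with 20 to 120 N. Pads are 22 mm wide; open, the fingers measure 114 mm over their backs; the gripper's body (76 mm by 85 mm) begins 54 mm behind the grasp point. The pads swing forward as they close: fully open they stand 13 mm farther back than shut.
Start: joints at [1.108, 0.628, 0.038, 1.517, -0.027, 0.996, -0.02], TCP at [251.233, -599.5, 231.313] pointing down, gripper open.
Joint ranges: [-3.06, 3.06], [-0.37, 2.12], [-1.25, 1.32], [0.18, 2.47], [-1.1, 4.24], [0.23, 1.98], [-2.94, 2.94]. Speed limits (rad/s): [2.57, 2.57, 3.14, 3.14, 3.14, 3.14, 3.14].

### API

Orientations are given as [roll, pitch, yaw] about the fixed x, y, z axes, in that order (R = Rz(yaw) Ry(pitch) Rx(roll)).
In Python, from cell import telemetry, eyes, ctrl, finder gives the robot as it stands.
- The arm moves only by the tool move_arm, never from a script. Its argument "steps" is a list of rows, each a list of 7 numbers: the turn, a rotation vector about the world's x, y, z in degrees, then the shift along the world's x, y, z in m, then the finger opening in m, from 0 to 0.0854. A call has 1 to 5 rows; each row shifts and turns the commanded pose from where the row before left it; what a row does not reach is not made up. A row lasts 1/10 s, in which the tool goes at most 50 mm and 8.59 degrees, less where a joint would pass 70% of its speed; a pose out of reach is approached as far as the arm can. A call with a gripper value outside its range is refused whole. The fingers move at their own pace and stop on an object; the grip force is fixed at half the most. Time passes only in rows, so rows that do not move let the fingers close. It gives the time, the measured TCP pose, the force, the opening and the grip force at its end, in the units of the state.
- telemetry.read_state(): the state, without advancing time (a new reading comes with each control period).
- eyes.get_image(name): name is "scene" or "side" or "wrist"; returns (picture, depth): 400x640x3 uint8, blue, green, red; 400x640 float32, mm along the optical axis (not along the pixel's ray), 0 where there is no reading.
- eyes.calibration(name): a dict with "fx", "fy", "cx", "cy" (pixels), "position" and "attitude" of the camera in the world. Camera axes: x right, y down, z forward; pixel columns grow to the right and rows downward; lengths in mm; the calibration is good to about 2 mm. A picture is of the moment at which its call begins: read the wrist's pose just before it. calibration takes no time and is no camera call; for the wrist camera it gives the pose at the moment of the call.
- ctrl.finish_job(): hands the job in; it is judged then, once.
Trained networks look in the newest picture that a camera, given by its name, has taken for a name from the list of things; names that differ only in an ending like _2 or _b are one class to them, and where a whole thing is asked for, a point or a joint stands for the part that bears it (a point fixed in the world has none). Each returns a list of dicts, best first, with "confidence" (0 to 1); they miss things now and then, are a little off and sometimes report something else, mostly with a low value. They report only what shows in the picture. A call takes as long as a camera call. They do not tell look-alikes from the thing itself.
- finder.boxes_of(camera, name): "location" ([x, y, z] in mm, in the coordinates of the camera as it stood for that picture, good to about 4 mm: the middle of the surface that is visible of it).
- finder.cut_out(camera, name): "mask" (400x640 bool, what is visible of it).
- finder.pinpoint(camera, name): "location" ([x, y, z] in mm, in the coordinates of the camera as it stood for that picture, good to about 4 mm: a listed point, or the origin of a listed thing).
The state is a dict: "clock": time; "qpos": joint angles; "qd": joint speeds; "tau": joint torques, N m; "eef_pos": TCP position; "tool_rot": TCP orientation; "force": force on the tool from outside, world axes, zero at the start; "torque": the same for the moment, N m; "width": finger opening in mm; "gripper_force": force on a finger pad.
Only numpy, scipy, OpenCV 4.12 (cv2) and the standard library are available. Lean on these libraries where they do the work, as an engineer would, in place of code of your own. Each camera call takes 0.05 s, during which the arm holds its last target. There are 200 camera calls.

### The job

One of our shoe trees has lost its mate: press the cast-iron lever at the end of the shoe rack all the way down with your fingertips, so that the bottom shelf tips up and the row can be seen, and leave it up. Then show me the odd one, the small tree that matches neither of the other two: hold your fingertips two or three centimetres above it for a good two seconds, without touching it and without pointing at the others. Leave all the other things that lie on the rack and the bench untouched.

Things in the scene. Friction and masses are not known exactly. Their poses are not given: they have to be found in the camera images.
- rack: Stepped slatted oak shoe rack, fixed, 510 mm wide (y), 480 mm deep (x), front towards the robot. Origin on the bench under the middle of the bottom row; x to the rear, y left, z up. Bottom shelf: slat tops 100 mm up, x = -155 to 135 mm, y = -226 to 226 mm. Upper tier: 201 mm high, x = 152 to 312 mm. End posts at y = -243 and 243 mm; the front ones 125 mm high.
- lever (a joint): Turn (rad) of the dark cast-iron bell-crank lever outside the rack's right-hand (-y) end, about the rack's y: 0 = up, as it starts; 0.8 = all the way down, at its stop. Pressing the pad down takes about 5 to 8 N; a friction washer keeps the lever where it is left.
- shelf (a joint): Tilt of the bottom shelf, rad: 0 = level, 0.31 = fully up. It is hinged at its front edge (rack x = -155 mm, 85 mm above the bench) and its rear edge rises; it follows the lever, 0.3875 times the lever's turn.
- lever_pad (a point): Centre of the top of the lever's flat pad, 55 mm long (rack x), 45 wide (y), 10 thick, 305 mm right of the rack's middle. On the robot's side of lever_pivot; it goes down on an arc of 150 mm radius about it, from 34 degrees above level (180 mm over the bench) to 11 degrees below (66 mm). Its face leans 23 degrees to the rear at first, is level half-way, and ends 23 degrees to the front.
- lever_pivot (a point): Point on the lever's axis, level with the middle of the pad in the rack's y; 95 mm above the bench.
- shelf_mid (a point): Centre of the bottom shelf's slatted top face; it tilts with the shelf (x to the rear edge, z off the slats). The row's four things lie 110 mm apart across the shelf, in any order.
- tree_small: The small cedar split-toe shoe tree, without a mate: 205 mm long, 62 wide; 11 high at the toe tip, 49 at the instep (x = -12), then a bare tube (top at 30), a heel block 50 high (x = 49 to 102) with a brass knob to 60. On the bottom shelf, toe towards the rack's front (body -x). Origin: centre of the underside; x along it from toe to heel, y across, z up off the slats.
- tree_left: A larger cedar split-toe shoe tree, left one of a matching pair: 265 mm long, 84 mm wide, heel block 66 mm high with a brass knob to 76 mm. On the bottom shelf, toe towards the rack's front (body -x). Origin: centre of the underside; x along it from toe to heel, y across, z up off the slats.
- tree_right: The right one of the matching pair of larger shoe trees, 265 mm long, 84 mm wide, 76 mm high over the knob, mirror image of the left. On the bottom shelf, toe towards the rack's front (body -x). Origin: centre of the underside; x along it from toe to heel, y across, z up off the slats.
- heel_cap: Black rubber heel cap, D-shaped, 70 x 62 x 9 mm, on the bottom shelf. Origin: centre of the underside, z up.
- shoehorn: Long brass shoehorn, 430 mm, lying across the front of the upper tier. Origin: middle of the underside.
- boot_jack: Walnut boot jack with a V-notch, about 280 x 105 x 85 mm, on the bench left of the rack. Origin: centre of the underside.
- polish_tin: Flat round steel polish tin, 80 mm across, 25 mm high, on the bench right of the rack. Origin: centre of the underside.
Mind the look-alikes: they are no part of the job. What is shaped like the tree_small but green or pink is not meant.

How it is judged (in metres and radians):
On the way, in this order (a step that is already met when the one before it is completed fails the run):
1. the lever is all the way down and the shelf is up (value of joint lever above 0.74 rad and value of joint shelf above 0.28 rad), for 0.2 s.
2. with the shelf up, the fingertips dwell just above the small tree for two seconds without touching it (all of step 1 and x of the grasp point in the frame of tree_small between -0.08 and 0.125 m and y of the grasp point in the frame of tree_small between -0.032 and 0.032 m and z of the grasp point in the frame of tree_small between 0.05 and 0.128 m), for 1.8 s.
At the end, for the whole second after the job is handed in: The lever is down (0.74 rad or more of 0.8) and the shelf up (0.28 rad or more of 0.31) and still; the three trees and the heel cap lie flat and at rest on the tilted shelf, within 50 mm of its middle line; shoehorn, boot jack and tin are within 10 mm of where they were (all of step 1 and velocity of joint shelf below 0.02 rad/s and x of tree_left in the frame of shelf_mid between -0.05 and 0.05 m and z of tree_left in the frame of shelf_mid between -0.012 and 0.012 m and angle between the z axis of each of tree_left, tree_right, tree_small, heel_cap and the z axis of shelf_mid, either way round below 0.12 rad and linear speed of each of tree_left, tree_right, tree_small, heel_cap below 0.02 m/s and x of tree_right in the frame of shelf_mid between -0.05 and 0.05 m and z of tree_right in the frame of shelf_mid between -0.012 and 0.012 m and x of tree_small in the frame of shelf_mid between -0.05 and 0.05 m and z of tree_small in the frame of shelf_mid between -0.012 and 0.012 m and x of heel_cap in the frame of shelf_mid between -0.05 and 0.05 m and z of heel_cap in the frame of shelf_mid between -0.012 and 0.012 m and distance of each of shoehorn, boot_jack, polish_tin from where it was at the start of the episode below 0.01 m); the robot touches nothing.
It fails at once if a shoe tree or the heel cap is touched (contact force between any of the fingers, the arm and tree_left above 0.3 N or contact force between any of the fingers, the arm and tree_right above 0.3 N or contact force between any of the fingers, the arm and tree_small above 0.3 N or contact force between any of the fingers, the arm and heel_cap above 0.3 N).
It fails at once if something on the row is lifted off the shelf (z of any of tree_left, tree_right, tree_small, heel_cap in the frame of shelf_mid above 0.025 m).
It fails at once if the shelf is pushed directly, or the lever with the arm or the gripper's body instead of the fingers (contact force between any of the fingers, the arm and shelf above 0.3 N or contact force between the arm and lever above 1 N).
It fails at once if the robot points at one of the two larger trees (fingertips within about 3 cm above it) ((x of the grasp point in the frame of tree_left between -0.1 and 0.14 m and y of the grasp point in the frame of tree_left between -0.035 and 0.035 m and z of the grasp point in the frame of tree_left between 0.03 and 0.122 m) or (x of the grasp point in the frame of tree_right between -0.1 and 0.14 m and y of the grasp point in the frame of tree_right between -0.035 and 0.035 m and z of the grasp point in the frame of tree_right between 0.03 and 0.122 m)).
It fails at once if shoehorn, boot jack or polish tin is touched or moved by more than 10 mm (contact force between any of the fingers, the arm and shoehorn above 0.3 N or distance of any of shoehorn, boot_jack, polish_tin from where it was at the start of the episode above 0.01 m or contact force between any of the fingers, the arm and boot_jack above 0.3 N or contact force between any of the fingers, the arm and polish_tin above 0.3 N).
It also fails if it takes over 51 s, if anything falls off the work surface, if the arm or the gripper's body presses on something with over 40 N, if the wrist force passes 120 N, or if a joint passes its speed limit or range.

## Working session

There is one attempt and no reset: what is moved stays moved. The work goes in short steps, Python scripts to look and compute and a tool call to move; the robot and the scene stay as the last step left them, time stands still between calls to the robot, and variables do not carry over. Pictures are saved under pics/ and viewed, at most 10 in all, crops included, and the job is handed in when it is done.

Besides the shell and the picture viewer there is one more tool, called after "Call:" as name(argument=value, ...) on one line, values as JSON. move_arm: Moves the arm, as the interface text tells. Its arguments: {"type":"object","properties":{"steps":{"type":"array"}},"required":["steps"]}

```bash
mkdir -p pics; cat > h.py <<'E'
import numpy as np, cv2
from cell import telemetry, eyes, ctrl, finder
from scipy.spatial.transform import Rotation as R
def T(name,p):
    c=eyes.calibration(name); a=np.array(c["attitude"])
    Rm=a if a.shape==(3,3) else R.from_euler('xyz',a).as_matrix()
    return Rm@np.array(p)+np.array(c["position"])
E
python3 - <<'E'
from h import *
print(telemetry.read_state())
for n in ["scene","side"]:
    p,d=eyes.get_image(n); cv2.imwrite(f"pics/{n}0.png",p); print(n,eyes.calibration(n))
    for t in ["rack","lever_pad","lever_pivot","shelf_mid","tree_small","tree_left","tree_right","heel_cap","polish_tin"]:
        print(t,[(round(r["confidence"],2),T(n,r["location"]).round().tolist()) for r in finder.pinpoint(n,t)])
E
```

```text
{'clock': 0.0, 'qpos': array([ 1.10819065,  0.62934526,  0.03842661,  1.51834496, -0.02696879,
        0.99628077, -0.01998579]), 'qd': array([ 0.00017369,  0.0003148 , -0.00028538,  0.00230319,  0.00078589,
       -0.00040044, -0.00034766]), 'tau': array([-8.44148576e-05, -5.63403118e+01,  1.22627746e+00, -1.93443722e+01,
        1.09485284e-02,  1.05050305e-02,  4.75226685e-06]), 'eef_pos': array([ 251.0011016 , -598.92453966,  230.39673091]), 'tool_rot': array([-3.13973238e+00,  4.10710458e-05,  3.96849847e-01]), 'force': array([ 1.10794081, -0.23723463,  0.11166115]), 'torque': array([-0.01187453, -0.02255283, -0.00501379]), 'gripper_force': 0.0, 'width': 85.07105663631569}
scene {'fx': 494.2111409382093, 'fy': 494.2111409382093, 'cx': 319.2301237407974, 'cy': 204.1065921563383, 'position': array([1072.70436245, -751.34830251, 1419.49668081]), 'attitude': array([-2.49355548,  0.00408821,  0.62333885])}
rack [(0.62, [584.0, 24.0, -4.0])]
lever_pad [(0.63, [467.0, -287.0, 180.0])]
lever_pivot [(0.73, [586.0, -283.0, 97.0])]
shelf_mid [(0.97, [579.0, 26.0, 103.0])]
tree_small [(0.95
[... 249 characters left out ...]
[(0.78, [587.0, -466.0, 2.0])]
side {'fx': 518.4075223923601, 'fy': 518.4075223923601, 'cx': 315.15923493956507, 'cy': 202.87389528074198, 'position': array([  222.0661073 , -1294.84964364,  1364.88026438]), 'attitude': array([-2.31849981, -0.01255388, -0.20675117])}
rack [(0.92, [582.0, 27.0, 5.0])]
lever_pad [(0.66, [466.0, -289.0, 176.0])]
lever_pivot [(0.97, [587.0, -281.0, 96.0])]
shelf_mid [(0.77, [577.0, 25.0, 100.0])]
tree_small [(0.83, [583.0, -140.0, 103.0]), (0.72, [567.0, 185.0, 103.0]), (0.49, [264.0, 254.0, -1.0])]
tree_left [(0.83, [566.0, 78.0, 102.0])]
tree_right [(0.93, [579.0, -28.0, 103.0])]
heel_cap [(0.6, [565.0, 185.0, 103.0])]
polish_tin [(0.75, [583.0, -465.0, 2.0])]
```

View pics/scene0.png

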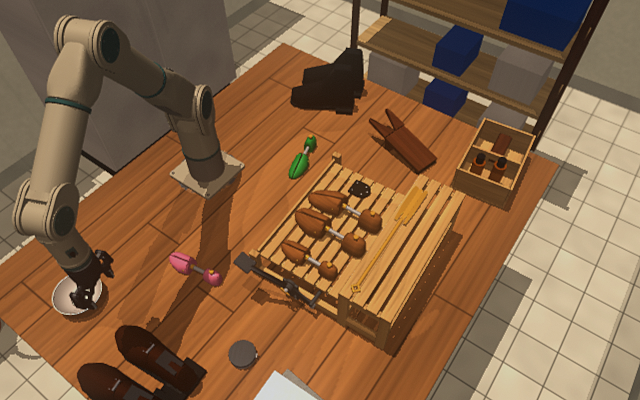

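View pics/side0.png

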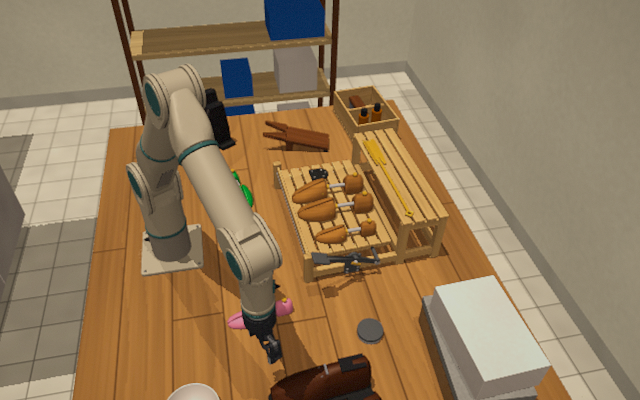

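The pictures show the small cedar tree nearest the lever: scene (310,258), side (345,232). The two larger trees are at scene (330,240) and (345,210), and the cap is at (358,188). The green one (302,157) and the pink one (195,268) on the bench are look-alikes. The measured positions agree with the given sizes: pivot about (586,-282,96), pad about (466,-288,178), rack yaw about 0.045. Next I shut the fingers and go above the pad.

Call:
move_arm(steps=[[0,0,-2,0.021,0.031,0.004,0],[0,0,-2,0.021,0.031,0.004,0],[0,0,-2,0.021,0.031,0.004,0],[0,0,-2,0.021,0.031,0.004,0],[0,0,-2,0.021,0.031,0.004,0]])

```text
clock: 1.5
eef_pos: [357.0, -443.2, 251.6]
tool_rot: [3.141, -0.0, 0.221]
force: [0.9, 0.0, 0.0]
width: 12.4
gripper_force: 0.0
```

Call:
move_arm(steps=[[0,0,-2,0.021,0.031,0,0],[0,0,-2,0.021,0.031,0,0],[0,0,-2,0.021,0.031,0,0],[0,0,-2,0.021,0.031,0,0],[0,0,-2,0.021,0.031,0,0]])

```text
clock: 2.0
eef_pos: [462.0, -288.2, 251.5]
tool_rot: [3.141, -0.0, 0.046]
force: [0.7, -0.6, -0.4]
width: -0.0
gripper_force: 0.0
```

```bash
python3 - <<'E'
from h import *
for n in ["scene","side","wrist"]:
    p,d=eyes.get_image(n); cv2.imwrite(f"pics/{n}1.png",p)
    for t in ["lever_pad","lever_pivot"]:
        print(n,t,[(round(r["confidence"],2),T(n,r["location"]).round().tolist()) for r in finder.pinpoint(n,t)])
s=telemetry.read_state();print(s['eef_pos'],s['tool_rot'],s['force'],s['width'])
E
```

```text
scene lever_pad [(0.75, [466.0, -290.0, 182.0])]
scene lever_pivot [(0.58, [592.0, -282.0, 95.0])]
side lever_pad [(0.56, [465.0, -291.0, 180.0])]
side lever_pivot [(0.62, [588.0, -279.0, 101.0])]
wrist lever_pad [(0.67, [468.0, -286.0, 177.0])]
wrist lever_pivot []
[ 460.38483183 -290.87181442  251.36602392] [3.14108157e+00 2.04016288e-04 4.52167474e-02] [-0.13625359  0.12103656  0.54348824] -0.18313946644078893
```

View pics/wrist1.png

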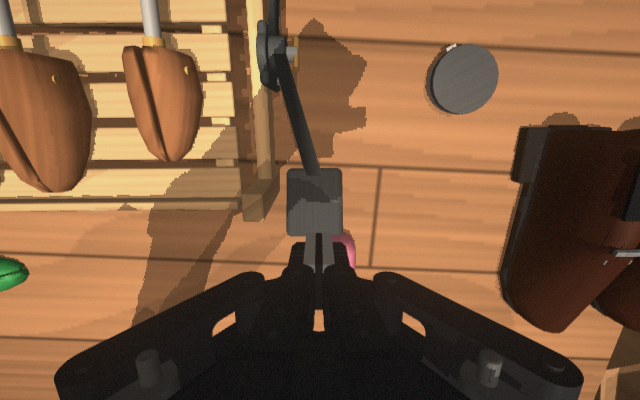

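The pad is at wrist (315,200), just ahead of the fingertips at (318,250). Now going down to it and along its arc.

Call:
move_arm(steps=[[0,0,0,0.004,0,-0.03,0],[0,0,0,0,0,-0.03,0],[0,0,0,0,0,-0.01,0],[0,0,0,-0.003,0,-0.008,0],[0,0,0,-0.005,0,-0.008,0]])

```text
clock: 2.95
eef_pos: [457.7, -290.3, 165.9]
tool_rot: [3.14, -0.002, 0.047]
force: [0.6, 0.1, 3.3]
width: 0.2
gripper_force: 1.7
```

Call:
move_arm(steps=[[0,0,0,-0.005,0,-0.01,0],[0,0,0,-0.004,0,-0.01,0],[0,0,0,-0.004,0,-0.01,0],[0,0,0,-0.003,0,-0.01,0],[0,0,0,-0.002,0,-0.01,0]])

```text
clock: 3.45
eef_pos: [439.4, -289.8, 114.7]
tool_rot: [3.141, -0.001, 0.048]
force: [2.9, -1.4, 3.3]
width: 0.0
gripper_force: 1.6
```

Call:
move_arm(steps=[[0,0,0,0,0,-0.01,0],[0,0,0,0,0,-0.01,0],[0,0,0,0.001,0,-0.01,0],[0,0,0,0.001,0,-0.01,0],[0,0,0,0.001,0,-0.005,0]])

```text
clock: 3.95
eef_pos: [440.8, -289.1, 68.8]
tool_rot: [-3.14, 0.003, 0.047]
force: [-3.1, -2.1, 1.6]
width: -0.3
gripper_force: 1.9
```

Call:
move_arm(steps=[[0,0,0,0,0,-0.002,0],[0,0,0,0,0,-0.001,0],[0,0,0,0,0,0,0]])

```text
clock: 4.25
eef_pos: [440.9, -289.1, 68.2]
tool_rot: [-3.14, 0.002, 0.047]
force: [-7.3, -0.2, 15.5]
width: 0.2
gripper_force: 8.3
```

```bash
python3 - <<'E'
from h import *
for n in ["scene","side"]:
    p,d=eyes.get_image(n); cv2.imwrite(f"pics/{n}2.png",p)
    for t in ["lever_pad","lever_pivot","shelf_mid","tree_small"]:
        print(n,t,[(round(r["confidence"],2),T(n,r["location"]).round().tolist()) for r in finder.pinpoint(n,t)])
s=telemetry.read_state();print(s['eef_pos'],s['force'])
E
```

```text
scene lever_pad [(0.77, [443.0, -288.0, 66.0])]
scene lever_pivot [(0.91, [588.0, -283.0, 95.0])]
scene shelf_mid [(0.82, [565.0, 23.0, 147.0])]
scene tree_small [(0.82, [269.0, -341.0, -3.0]), (0.57, [573.0, -145.0, 144.0]), (0.56, [269.0, 256.0, 2.0])]
side lever_pad [(0.77, [443.0, -292.0, 63.0])]
side lever_pivot [(0.83, [586.0, -279.0, 97.0])]
side shelf_mid [(0.65, [567.0, 23.0, 144.0])]
side tree_small [(0.91, [264.0, -341.0, 3.0]), (0.76, [262.0, 255.0, -2.0]), (0.74, [570.0, -144.0, 143.0])]
[ 440.91298704 -289.156776     68.17033616] [-6.91140796 -1.71232153 15.31671812]
```

View pics/side2.png

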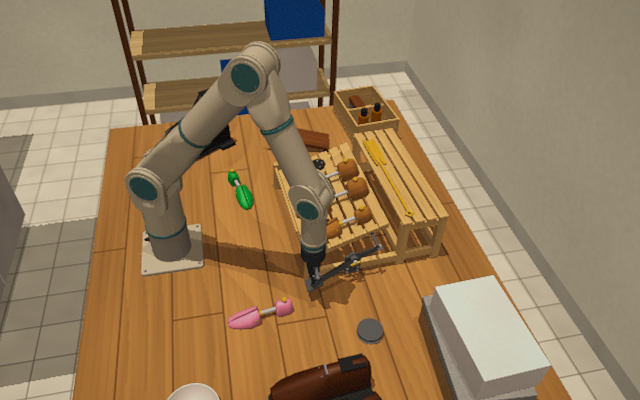

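The lever is at its stop: 15 N, pad at z about 65, and shelf_mid has risen to about 145 as calculated. The side picture shows the shelf tipped and the row in place, with the pad under the fingertips at (312,285). The small tree is now at about (572,-144,144). Going up and over it, aiming for TCP (551,-144,218).

Call:
move_arm(steps=[[0,0,0,0,0,0.01,0],[0,0,0,0,0,0.03,0],[0,0,0,0,0,0.045,0],[0,0,0,0,0,0.045,0],[0,0,0,0,0,0.045,0]])

```text
clock: 5.25
eef_pos: [443.0, -288.1, 244.1]
tool_rot: [-3.141, -0.001, 0.049]
force: [0.9, -0.6, -0.8]
width: 0.4
gripper_force: 0.0
```

Call:
move_arm(steps=[[0,0,0,0,0,0.035,0],[0,0,0,0.027,0.036,0,0],[0,0,0,0.028,0.036,0,0],[0,0,0,0.027,0.036,0,0],[0,0,0,0.028,0.036,0,0]])

```text
clock: 5.75
eef_pos: [553.5, -142.5, 277.6]
tool_rot: [-3.14, -0.001, 0.049]
force: [0.5, -1.0, -1.1]
width: 0.0
gripper_force: 0.0
```

```bash
python3 - <<'E'
from h import *
for n in ["scene","side","wrist"]:
    p,d=eyes.get_image(n); cv2.imwrite(f"pics/{n}3.png",p)
    for t in ["lever_pad","shelf_mid","tree_small"]:
        print(n,t,[(round(r["confidence"],2),T(n,r["location"]).round().tolist()) for r in finder.pinpoint(n,t)])
s=telemetry.read_state();print(s['eef_pos'],s['force'])
E
```

```text
scene lever_pad [(0.65, [444.0, -288.0, 65.0])]
scene shelf_mid [(0.64, [565.0, 23.0, 146.0])]
scene tree_small [(0.86, [269.0, -341.0, -4.0]), (0.8, [576.0, -141.0, 142.0]), (0.6, [265.0, 256.0, 1.0]), (0.6, [586.0, -466.0, 1.0])]
side lever_pad [(0.92, [444.0, -291.0, 61.0])]
side shelf_mid [(0.7, [550.0, 185.0, 147.0]), (0.68, [565.0, 24.0, 145.0])]
side tree_small [(0.96, [569.0, -142.0, 148.0]), (0.87, [264.0, 256.0, -1.0]), (0.68, [264.0, -342.0, 3.0])]
wrist lever_pad [(0.71, [445.0, -287.0, 61.0])]
wrist shelf_mid [(0.78, [566.0, 28.0, 150.0]), (0.28, [566.0, -27.0, 143.0])]
wrist tree_small [(0.94, [570.0, -148.0, 143.0]), (0.91, [259.0, 253.0, 4.0]), (0.7, [266.0, -343.0, 1.0])]
[ 551.87813677 -146.29475084  277.45790959] [-0.24298274 -0.77341316 -0.92900279]
```

View pics/wrist3.png

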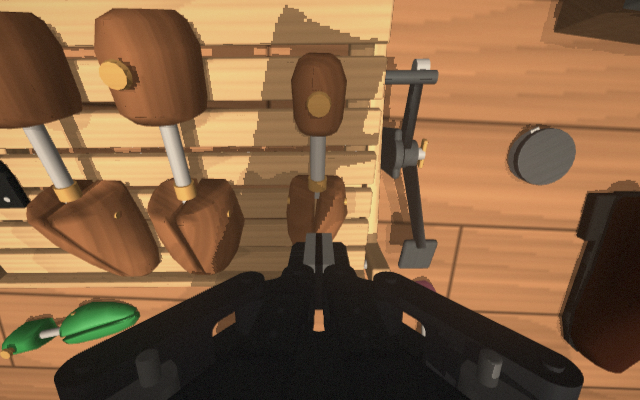

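The lever stays down, with its pad at wrist (418,253). The fingertips are centred over the small tree, its instep at (316,205). Lowering to z of about 218.

Call:
move_arm(steps=[[0,0,0,0,0.001,-0.02,0],[0,0,0,0,0,-0.02,0],[0,0,0,0,0,-0.012,0],[0,0,0,0,0,-0.008,0],[0,0,0,0,0,0,0]])

```text
clock: 6.85
eef_pos: [551.7, -144.6, 216.5]
tool_rot: [-3.141, 0.002, 0.047]
force: [-0.4, -0.4, 0.7]
width: 0.0
gripper_force: 0.0
```

Call:
move_arm(steps=[[0,0,0,0,0,0,0],[0,0,0,0,0,0,0],[0,0,0,0,0,0,0],[0,0,0,0,0,0,0],[0,0,0,0,0,0,0]])

```text
clock: 7.35
eef_pos: [552.4, -144.5, 217.6]
tool_rot: [3.141, -0.001, 0.048]
force: [-0.1, 0.6, 1.1]
width: -0.1
gripper_force: 0.0
```

Call:
move_arm(steps=[[0,0,0,0,0,0,0],[0,0,0,0,0,0,0],[0,0,0,0,0,0,0],[0,0,0,0,0,0,0],[0,0,0,0,0,0,0]])

```text
clock: 7.85
eef_pos: [552.2, -144.5, 217.3]
tool_rot: [-3.142, 0.0, 0.048]
force: [0.1, 0.5, -0.9]
width: 0.1
gripper_force: 0.0
```

Call:
move_arm(steps=[[0,0,0,0,0,0,0],[0,0,0,0,0,0,0],[0,0,0,0,0,0,0],[0,0,0,0,0,0,0],[0,0,0,0,0,0,0]])

```text
clock: 8.35
eef_pos: [552.2, -144.5, 217.3]
tool_rot: [-3.142, 0.0, 0.048]
force: [-1.0, 0.6, -0.4]
width: 0.1
gripper_force: 0.0
```

Call:
move_arm(steps=[[0,0,0,0,0,0,0],[0,0,0,0,0,0,0],[0,0,0,0,0,0,0],[0,0,0,0,0,0,0],[0,0,0,0,0,0,0]])

```text
clock: 8.85
eef_pos: [552.2, -144.5, 217.3]
tool_rot: [3.142, -0.0, 0.048]
force: [-0.2, -0.2, 0.3]
width: 0.0
gripper_force: 0.0
```

Call:
move_arm(steps=[[0,0,0,0,0,0,0],[0,0,0,0,0,0,0],[0,0,0,0,0,0,0],[0,0,0,0,0,0,0],[0,0,0,0,0,0,0]])

```text
clock: 9.35
eef_pos: [552.2, -144.5, 217.3]
tool_rot: [3.142, -0.0, 0.048]
force: [-0.6, 0.1, -0.2]
width: 0.1
gripper_force: 0.0
```

```bash
python3 - <<'E'
from h import *
p,d=eyes.get_image("side"); cv2.imwrite("pics/side4.png",cv2.resize(p[120:300,220:460],None,fx=3,fy=3))
for t in ["lever_pad","shelf_mid","tree_small"]:
    print(t,[(round(r["confidence"],2),T("side",r["location"]).round().tolist()) for r in finder.pinpoint("side",t)])
s=telemetry.read_state();print(s['clock'],s['eef_pos'],s['force'])
E
```

```text
lever_pad [(0.85, [441.0, -290.0, 63.0])]
shelf_mid [(0.65, [565.0, 24.0, 147.0])]
tree_small [(0.83, [264.0, -341.0, 2.0]), (0.72, [264.0, 257.0, -1.0]), (0.67, [571.0, -145.0, 145.0])]
9.55 [ 552.23658849 -144.50762407  217.3150761 ] [ 0.17425955  0.79089197 -0.76444231]
```

View pics/side4.png

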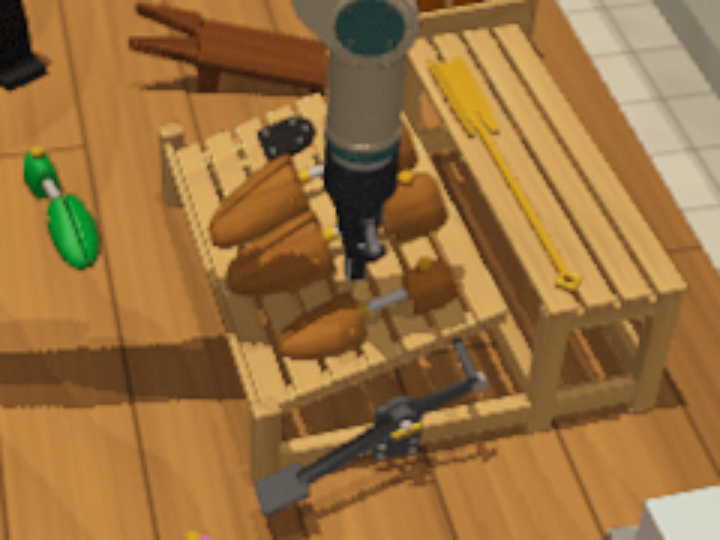

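The fingertips are at crop (355,275), above the small tree with a clear gap. The lever is down at (285,488), and the row lies in place. The dwell has lasted over 2.5 s.

```bash
python3 -c "
from cell import ctrl; print(ctrl.finish_job())"
```

```text
the job is handed in; nothing more can be done
None
```

I pressed the lever down to its stop so the bottom shelf is tipped up, then held the fingertips about 3 cm above the small tree, the one nearest the lever, for over 2.5 s; there was no sign of anything else on the rack or bench being touched, and the job is handed in (no verdict was returned).

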